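# Sweep leftover terminal plugs through the tray's shutter into their bin

### The job

The sorting tray has to be cleared of the three leftover terminal plugs. With your fingertips only, push the shutter at the tray's right end fully open by its black thumb grip, sweep all three plugs along the tray and out through the mouth so that they drop into the parts bin below it, then push the shutter fully shut again. Do not pick up or grip anything, and leave the relay standing where it is on the tray and the bin where it stands.

Things in the scene. Friction and masses are not known exactly. Their poses are not given: they have to be found in the camera images.
- sorting_tray: Low open tray of bright sheet metal with a black mat, fixed to the bench on short legs. Origin on the bench under its centre; z up, x away from the robot, y left (turned by up to 12 degrees). Deck top 78 mm above the origin. Inside, x -108 to +108 mm, y -148 to +148 mm; walls 4 mm thick, 25 mm high, 28 with the rolled rim. The right end wall (at -y) has the mouth.
- mouth (a point): Middle of the mouth, a full-height gap in the tray's right end wall from x = -96 to +4 mm in the tray's frame; the point lies at deck height in the plane of the wall's outside (tray x -46, y -152 mm). Axes as the tray's.
- apron_edge (a point): Middle of the apron's rounded outer edge, at deck height (tray x -46, y -185 mm). The apron carries the deck on, flat and level, from the mouth to this edge, from where parts drop into the bin; cheeks 25 mm high stand along its sides (inside faces at tray x -101 and +9 mm), so that it forms a short chute. Axes as the tray's.
- deflector (a point): Middle of the top edge of a straight upright strip inside the tray, 25 mm high, that leads parts past the rear corner to the mouth: from tray (x +6, y -148) to (x +46, y -108) mm. A smaller one fills the front corner, from (x -97, y -148) to (x -107, y -122). Axes as the tray's.
- shutter (a joint): Sliding shutter, an upright metal plate across the mouth just outside the end wall, 106 mm wide and as high as the walls. 0 = fully shut, 0.100 m = fully open; it slides along the tray's +x to open, with about 2 N of friction, and stays where it is left. It starts shut or up to 12 mm ajar.
- shutter_grip (a point): Centre of the shutter's black ribbed thumb grip, which stands up above the walls: 16 mm in x (the sliding direction), 24 mm in y, 32 mm high, from 30 to 62 mm above the deck. Moves with the shutter; axes as the tray's.
- plug_a_centre (a point): Centre (12 mm above its underside) of a loose grey pluggable terminal block, 6 poles: 19 mm wide (x), 44 mm long (y), 25 mm high (z), 18 g. It stands on the tray's deck.
- plug_b_centre (a point): The same for the 8-pole grey terminal block, 19 x 54 x 25 mm, 22 g.
- plug_c_centre (a point): The same for the second 6-pole grey terminal block, 19 x 44 x 25 mm, 18 g.
- relay_centre (a point): Centre (half-way up) of the relay that stands loose on the tray near its left end: a tall grey block with an orange top, 62 mm (x) x 28 mm (y) x 64 mm (z). It stays there.
- catch_bin: Open plastic parts bin standing loose on the bench under the apron's edge, its low front towards the robot. Origin at the centre of its underside; outside 145 mm in x, 104 mm in y; walls 2 to 3 mm, 60 mm high (front wall, at -x, 34 mm); inside about 135 x 96 mm, floor 3 mm up. The apron reaches about 20 mm over its left part.

How it is judged (in metres and radians):
On the way, in this order (a step that is already met when the one before it is completed fails the run):
1. the shutter is pushed open (88 mm or more of 100) with all three plugs still on the tray (value of joint shutter above 0.088 m and height (world z) of each of plug_a_centre, plug_b_centre, plug_c_centre above 0.078 m), for 0.1 s.
2. all three plugs lie in the bin (x of plug_a_centre in the frame of catch_bin between -0.068 and 0.068 m and y of plug_a_centre in the frame of catch_bin between -0.049 and 0.049 m and z of each of plug_a_centre, plug_b_centre, plug_c_centre in the frame of catch_bin below 0.055 m and x of plug_b_centre in the frame of catch_bin between -0.068 and 0.068 m and y of plug_b_centre in the frame of catch_bin between -0.049 and 0.049 m and x of plug_c_centre in the frame of catch_bin between -0.068 and 0.068 m and y of plug_c_centre in the frame of catch_bin between -0.049 and 0.049 m), for 0.2 s.
At the end, for the whole second after the job is handed in: All three plugs lie at rest inside the bin, below its rim; the shutter is shut to within 5 mm; the relay still stands on the tray within 20 mm of its place, and the bin within 25 mm of its own (all of step 2 and value of joint shutter below 0.005 m and linear speed of each of plug_a, plug_b, plug_c below 0.03 m/s and distance of relay_centre from where it was at the start of the episode below 0.02 m and angle between relay_centre's own z axis and vertical below 0.15 rad and distance of catch_bin from where it was at the start of the episode below 0.025 m and angle between catch_bin's own z axis and vertical below 0.1 rad); the robot touches nothing.
It fails at once if a plug is lifted off the tray (30 mm or more) instead of swept (height (world z) of any of plug_a_centre, plug_b_centre, plug_c_centre above 0.12 m).
It fails at once if a plug is taken between the fingers (distance between the grasp point and plug_a_centre below 0.012 m or distance between the grasp point and plug_b_centre below 0.012 m or distance between the grasp point and plug_c_centre below 0.012 m).
It fails at once if the relay is toppled, lifted or pushed more than 20 mm (distance of relay_centre from where it was at the start of the episode above 0.02 m or angle between relay_centre's own z axis and vertical above 0.3 rad).
It fails at once if the bin is knocked over, lifted or pushed more than 25 mm (distance of catch_bin from where it was at the start of the episode above 0.025 m or angle between catch_bin's own z axis and vertical above 0.3 rad).
It also fails if it takes over 72 s, if anything falls off the work surface, if the arm or the gripper's body presses on something with over 40 N, if the wrist force passes 120 N, or if a joint passes its speed limit or range.

### The arm

A 7-joint arm with a two-finger parallel gripper is mounted at the origin on a cart in front of the work surface, level with it; the furniture and walls round the work are solid. World frame = base frame: x ahead of the robot, y to its left, z up, the work surface at z = 0. Lengths are in mm, angles in degrees, forces in N, time in s.
With the tool pointing down it reaches from about 425 to 875 mm from the base axis. Payload 8.4 kg.
Tool frame: the origin (TCP) lies on the centre line of the jaws, within the pads' length; the fingertips stand 22 mm ahead of it and the grasp point (between the pads) lies 3 mm ahead of it; z points along the fingers, y is the line along which they close (so a half turn about z gives the same grasp; the last joint's range is limited). The gripper opens to 85 mm and grips with 20 to 120 N. Pads are 22 mm wide; open, the fingers measure 114 mm over their backs; the gripper's body (76 mm by 85 mm) begins 54 mm behind the grasp point. The pads swing forward as they close: fully open they stand 13 mm farther back than shut.
Start: joints at [59.003, 19.091, 2.286, 83.961, -0.768, 76.965, -3.352], TCP at [277.894, -587.571, 253.308] pointing down, gripper open.
Joint ranges: [-147.57, 147.57], [-21.85, 119.76], [-74.77, 79.35], [14.55, 137.4], [-85.83, 265.84], [4.83, 119.75], [-152.11, 152.11]. Speed limits (degrees/s): [127.2, 127.2, 159.86, 159.86, 180, 180, 180].

### API

Orientations are given as a 3x3 rotation matrix whose columns are the frame's x, y, z axes.
In Python, from bench import bot gives the robot as it stands.
- The arm moves only by the tool drive_tool, never from a script. Its argument "rows" is text: rows parted by semicolons, each of 7 numbers parted by spaces: the turn, a rotation vector about the tool's x, y, z in degrees, then the shift along the tool's x, y, z in mm, then the opening in per cent of the stroke, from 0 (shut) to 100 (fully open). A call has 1 to 12 rows; each row shifts and turns the commanded pose from where the row before left it, along the tool's axes as they then stand; what a row does not reach is not made up. A row lasts 1/10 s, in which the tool goes at most 50 mm and 8.59 degrees, less where a joint would pass 70% of its speed; a pose out of reach is approached as far as the arm can. A call with a gripper value outside its range is refused whole. The fingers move at their own pace and stop on an object; "grip_force" is the grip in N (left out, the last holds). Time passes only in rows, so rows that do not move let the fingers close. It gives the time, the measured TCP pose, the force, the opening and the grip force at its end, in the units of the state.
- bot.read_state(): the state, without advancing time (a new reading comes with each control period).
- bot.get_image(name): name is "side" or "top"; returns the picture (384x512x3 uint8, red, green, blue); there is no depth.
- bot.get_calibration(name): a dict with "intrinsics" (3x3 intrinsics, pixels), "R" (3x3) and "t" (3): a world point X has camera coordinates R X + t. Camera axes: x right, y down, z forward; pixel columns grow to the right and rows downward; lengths in mm; the calibration is good to about 2 mm. A picture is of the moment at which its call begins. get_calibration takes no time and is no camera call.
- bot.close_job(): hands the job in; it is judged then, once.
The state is a dict: "time_s": time; "q": joint angles; "joint_vel": joint speeds; "tau": joint torques, N m; "eef_pos": TCP position; "eef_rot": TCP orientation; "wrist_force": force on the tool from outside, world axes, zero at the start; "wrist_torque": the same for the moment, N m; "width": finger opening in mm; "gripper_force": force on a finger pad.
Only numpy, scipy, OpenCV 4.12 (cv2) and the standard library are available. Lean on these libraries where they do the work, as an engineer would, in place of code of your own. Each camera call takes 0.05 s, during which the arm holds its last target. There are 200 camera calls.

## Working session

There is one attempt and no reset: what is moved stays moved. The work goes in short steps, Python scripts to look and compute and a tool call to move; the robot and the scene stay as the last step left them, time stands still between calls to the robot, and variables do not carry over. Pictures are saved under pics/ and viewed, at most 10 in all, crops included, and the job is handed in when it is done.

Besides the shell and the picture viewer there is one more tool, called after ">>>" as a command line: name --argument value ..., lists and objects as JSON in quotes. drive_tool: Moves the arm, as the interface text tells. Its arguments: {"type":"object","properties":{"rows":{"type":"string"},"grip_force":{"type":"number"}},"required":["rows"]}

```bash
mkdir -p pics
python3 - <<'E'
from bench import bot
import cv2
for n in("top","side"):
    cv2.imwrite(f"pics/{n}0.png",bot.get_image(n)[:,:,::-1])
    c=bot.get_calibration(n);print(n,c)
s=bot.read_state();print(s["eef_pos"],s["eef_rot"],s["width"],s["time_s"],s["wrist_force"])
E
```

```text
top {'intrinsics': array([[452.43290458,   0.        , 261.35850297],
       [  0.        , 452.43290458, 186.28371537],
       [  0.        ,   0.        ,   1.        ]]), 'R': array([[-0.02740423, -0.99920149, -0.02907562],
       [-0.98996399,  0.03116191, -0.13784134],
       [ 0.13863732,  0.02500638, -0.99002746]]), 't': array([ -14.89361515,  555.89889016, 1002.98085822])}
side {'intrinsics': array([[474.16770334,   0.        , 256.61872661],
       [  0.        , 474.16770334, 190.09231716],
       [  0.        ,   0.        ,   1.        ]]), 'R': array([[-0.99962549, -0.02653499, -0.0066908 ],
       [-0.00533529,  0.42878157, -0.90339244],
       [ 0.0268404 , -0.90301842, -0.42876256]]), 't': array([530.23795072, 125.4586569 , 891.27379889])}
[ 277.72745553 -587.24705945  252.50604476] [[ 9.03995840e-01  4.27540600e-01 -7.46014457e-04]
 [ 4.27541232e-01 -9.03994935e-01  1.28532583e-03]
 [-1.24864315e-04 -1.48088114e-03 -9.99998896e-01]] 85.35943392807863 0.1 [-0.1642808   0.25946396  0.00983832]
```

View pics/top0.png

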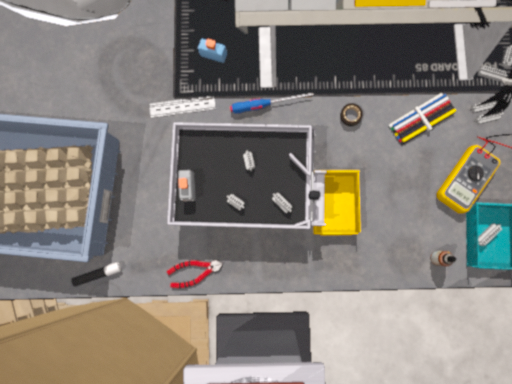

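View pics/side0.png

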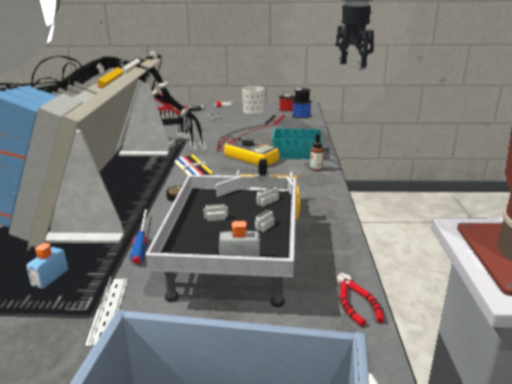

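The top picture shows the tray with its corners near (174,124), (312,126), (310,228) and (169,224). The plugs are at (249,160), (235,202) and (282,203), the grip at (314,195), the relay at (185,185) and the bin at x 313-360.

```bash
cat > h.py <<'E'
import numpy as np,cv2
from bench import bot
def back(n,uv,z):
    c=bot.get_calibration(n);R,t,K=map(np.array,(c["R"],c["t"],c["intrinsics"]))
    d=R.T@np.linalg.inv(K)@np.array([*uv,1.]);o=-R.T@t
    return o+d*(z-o[2])/d[2]
def proj(n,X):
    c=bot.get_calibration(n);x=np.array(c["R"])@np.array(X,float)+c["t"];p=np.array(c["intrinsics"])@x
    return p[:2]/p[2]
E
python3 - <<'E'
from h import *
im=cv2.imread("pics/top0.png")
cr=cv2.resize(im[112:242,160:370],None,fx=3.8,fy=3.8,interpolation=cv2.INTER_CUBIC)
cv2.imwrite("pics/c0.png",cr)
for p in [(174,124),(312,126),(310,228),(169,224)]:print(p,back("top",p,106).round(1))
E
```

```text
(174, 124) [690.4 155.9 106. ]
(312, 126) [ 675.1 -147.2  106. ]
(310, 228) [ 453.4 -133.5  106. ]
(169, 224) [470.6 166.8 106. ]
```

View pics/c0.png

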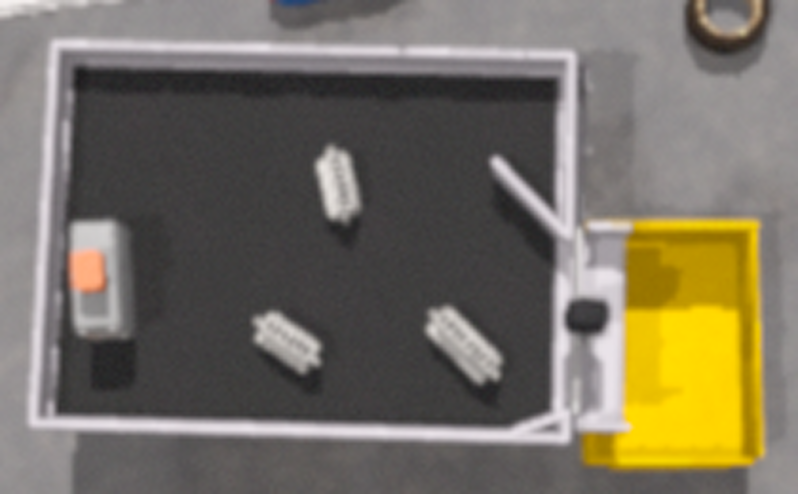

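```bash
cat >> h.py <<'E'
px=lambda c:(np.array(c)+.5)/3.8-.5+[160,112]
E
python3 - <<'E'
from h import *
from scipy.optimize import least_squares as ls
P=np.array([back("top",px(c),106)[:2] for c in[(53,43),(577,52),(570,440),(31,426)]])
L=np.array([(112,152),(112,-152),(-112,-152),(-112,152)])
rot=lambda a:np.array([[np.cos(a),-np.sin(a)],[np.sin(a),np.cos(a)]])
r=ls(lambda p:(L@rot(p[2]).T+p[:2]-P).ravel(),[570,0,0]);x=r.x
print(x[:2],np.degrees(x[2]),r.fun.round(1))
def loc(c,z):return (rot(x[2]).T@(back("top",px(c),z)[:2]-x[:2])).round(1)
for n,c,z in [("p1",(338,185),103),("p1e",(328,150),103),("p1f",(348,220),103),("p2",(286,342),103),("p2e",(258,320),103),("p2f",(316,364),103),("p3",(465,345),103),("p3e",(433,314),103),("p3f",(494,378),103),("grip",(586,312),140),("relaytop",(88,270),142),("relaycorner br",(133,338),78),("relay tr",(131,225),130),("bin tl",(585,222),60),("bin tr",(757,222),60),("bin br",(763,460),34),("apron edge r",(628,228),103),("apron f",(628,428),103)]:
    print(n,loc(c,z),back("top",px(c),z)[:2].round(1))
np.save("tray.npy",x)
E
```

```text
[573.83934421  11.83155583] -3.182686444329846 [ 1.3  0.6  0.5 -0.1 -1.1 -1.  -0.7  0.5]
p1 [ 31.2 -16.8] [604.1  -6.6]
p1e [ 51.5 -10.4] [624.7  -1.4]
p1f [ 11.  -23.1] [583.5 -11.9]
p2 [-59.8   9.8] [514.6  24.9]
p2e [-47.7  26.2] [527.7  40.6]
p2f [-71.9  -7.6] [501.6   8.2]
p3 [-59.  -91.4] [509.9 -76.2]
p3e [-41.8 -72.9] [528.  -58.7]
p3f [ -77.2 -108.1] [490.7 -91.8]
grip [ -43.2 -156.1] [ 522.1 -141.6]
relaytop [-26.9 116.4] [553.4 129.6]
relaycorner br [-57.2 101.4] [522.4 116.3]
relay tr [ 0.7 96.2] [579.8 107.8]
bin tl [  20.6 -161.6] [ 585.4 -150.6]
bin tr [  22.9 -263.1] [ 582.1 -252.1]
bin br [-116.2 -271.2] [ 442.7 -252.5]
apron edge r [  10.1 -182.4] [ 573.8 -170.8]
apron f [-103.3 -183.4] [ 460.5 -165.6]
```

>>> drive_tool --rows "0 0 0 31 -26.5 0 0; 0 0 0 31 -26.5 0 0; 0 0 0 31 -26.5 0 0; 0 0 0 31 -26.5 0 0; 0 0 0 31 -26.5 0 0; 0 0 0 31 -26.5 0 0; 0 0 0 31 -26.5 0 0; 0 0 0 31 -26.5 0 0; 0 0 0 31 -26.5 0 0; 0 0 0 31 -26.5 0 0; 0 0 0 31 -26.5 0 0; 0 0 0 31 -26.5 0 0" --grip_force 30

```text
time_s: 1.3
eef_pos: [478.4, -139.5, 253.2]
eef_rot: [[0.904, 0.427, -0.0], [0.427, -0.904, -0.0], [-0.0, -0.0, -1.0]]
wrist_force: [1.1, -0.7, 0.7]
width: -0.1
gripper_force: 0.0
```

>>> drive_tool --rows "0 0 -7.7 0 0 0 0; 0 0 -7.7 0 0 0 0; 0 0 -7.7 0 0 0 0; 0 0 -7.7 0 0 0 0; 0 0 -7.7 0 0 0 0; 0 0 -7.7 0 0 0 0; 0 0 -7.7 0 0 0 0; 0 0 -7.6 0 0 0 0; 0 0 0 0 0 0 0; 0 0 0 0 0 0 0"

```text
time_s: 2.3
eef_pos: [478.1, -141.1, 253.1]
eef_rot: [[0.06, 0.998, -0.0], [0.998, -0.06, 0.0], [0.0, -0.0, -1.0]]
wrist_force: [-0.7, -0.2, 0.2]
width: 0.1
gripper_force: 0.0
```

>>> drive_tool --rows "0 0 0 0 0 30 0; 0 0 0 0 0 30 0; 0 0 0 0 0 25 0; 0 0 0 0 0 20 0; 0 0 0 0 0 14 0; 0 0 0 0 0 0 0; 0 0 0 0 8 0 0; 0 0 0 0 7 0 0; 0 0 0 0 0 0 0"

```text
time_s: 3.2
eef_pos: [495.0, -141.9, 135.4]
eef_rot: [[0.056, 0.998, 0.002], [0.998, -0.056, -0.0], [-0.0, 0.002, -1.0]]
wrist_force: [0.7, 0.1, -0.3]
width: -0.1
gripper_force: 0.0
```

>>> drive_tool --rows "0 0 0 0 5 0 0; 0 0 0 0 5 0 0; 0 0 0 0 5 0 0; 0 0 0 0 5 0 0; 0 0 0 0 5 0 0; 0 0 0 0 5 0 0"

```text
time_s: 3.8
eef_pos: [523.5, -143.7, 134.3]
eef_rot: [[0.056, 0.998, -0.0], [0.998, -0.056, -0.0], [-0.0, -0.0, -1.0]]
wrist_force: [-2.9, -0.3, 1.9]
width: 0.0
gripper_force: 1.1
```

Run:
```python
from h import *
im=bot.get_image("top")[:,:,::-1];im2=bot.get_image("side")[:,:,::-1]
a=cv2.resize(im[112:242,160:370],(630,390));b=cv2.resize(im2[120:290,140:310],(0,0),fx=1,fy=1) if 0 else im2[150:290,140:310]
b=cv2.resize(b,(255,210));c=np.zeros((600,630,3),np.uint8);c[:390]=a;c[390:,:255]=b
cv2.imwrite("pics/c1.png",c)
```

```text
(no output)
```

View pics/c1.png

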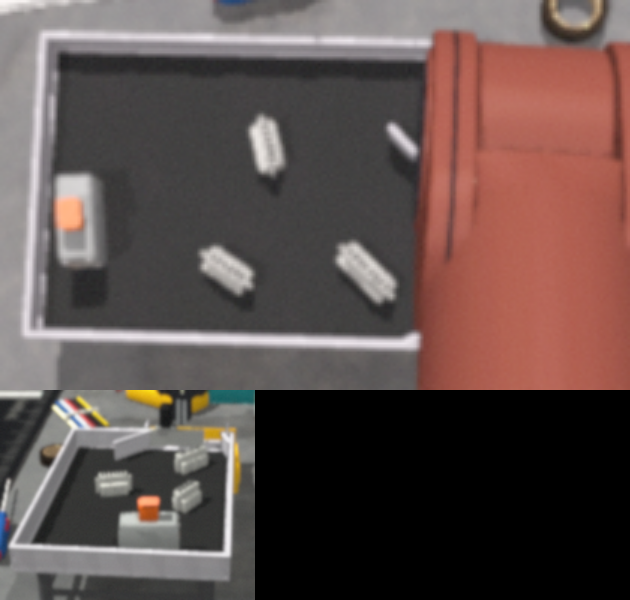

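The arm hides the mouth from above. The side picture shows the fingers against the black grip, and the 3 N force agrees, so I keep pushing.

>>> drive_tool --rows "0 0 0 0 6 0 0; 0 0 0 0 6 0 0; 0 0 0 0 6 0 0; 0 0 0 0 6 0 0; 0 0 0 0 6 0 0; 0 0 0 0 6 0 0; 0 0 0 0 6 0 0; 0 0 0 0 6 0 0; 0 0 0 0 6 0 0; 0 0 0 0 6 0 0; 0 0 0 0 4 0 0"

```text
time_s: 5.0
eef_pos: [587.6, -147.2, 134.2]
eef_rot: [[0.056, 0.998, -0.0], [0.998, -0.056, 0.0], [0.0, -0.0, -1.0]]
wrist_force: [-2.3, -0.2, -1.1]
width: -0.2
gripper_force: 1.1
```

>>> drive_tool --rows "0 0 0 0 2 0 0; 0 0 0 0 2 0 0; 0 0 0 0 2 0 0; 0 0 0 0 1 0 0"

```text
time_s: 5.4
eef_pos: [594.1, -147.6, 134.3]
eef_rot: [[0.056, 0.998, -0.0], [0.998, -0.056, 0.0], [-0.0, -0.0, -1.0]]
wrist_force: [-1.9, -1.3, -1.5]
width: 0.3
gripper_force: 1.0
```

>>> drive_tool --rows "0 0 0 0 1.5 0 0; 0 0 0 0 1 0 0; 0 0 0 0 0 0 0"

```text
time_s: 5.7
eef_pos: [596.4, -147.7, 134.3]
eef_rot: [[0.056, 0.998, -0.0], [0.998, -0.056, 0.0], [0.0, -0.0, -1.0]]
wrist_force: [-3.2, -0.5, -1.5]
width: -0.1
gripper_force: 1.4
```

>>> drive_tool --rows "0 0 0 0 1.5 0 0; 0 0 0 0 0 0 0"

```text
time_s: 5.9
eef_pos: [596.7, -147.7, 134.3]
eef_rot: [[0.056, 0.998, -0.003], [0.998, -0.056, 0.0], [-0.0, -0.003, -1.0]]
wrist_force: [-10.0, 0.7, 4.4]
width: -0.1
gripper_force: 5.1
```

>>> drive_tool --rows "0 0 0 0 1.5 0 0; 0 0 0 0 0 0 0"

```text
time_s: 6.1
eef_pos: [596.9, -147.7, 134.2]
eef_rot: [[0.056, 0.998, -0.006], [0.998, -0.056, 0.0], [-0.0, -0.006, -1.0]]
wrist_force: [-17.6, 0.4, 9.6]
width: 0.2
gripper_force: 8.7
```

>>> drive_tool --rows "0 0 0 0 -7 0 0; 0 0 0 0 -8 0 0; 0 0 0 0 0 -20 18; 0 0 0 0 0 -20 18; 0 0 0 29 -19.5 0 18; 0 0 0 29 -19.5 0 18; 0 0 0 29 -19.5 0 18; 0 0 0 29 -20 0 18; 0 0 0 0 0 0 18; 0 0 0 0 0 0 18"

```text
time_s: 7.1
eef_pos: [512.8, -26.3, 175.0]
eef_rot: [[0.054, 0.999, 0.002], [0.999, -0.054, -0.001], [-0.0, 0.002, -1.0]]
wrist_force: [0.0, -0.4, 0.6]
width: 15.3
gripper_force: 0.0
```

>>> drive_tool --rows "0 0 0 0 0 20 18; 0 0 0 0 0 20 18; 0 0 0 0 0 17 18; 0 0 0 0 0 12 18; 0 0 0 0 0 0 18; 0 0 0 0 0 0 18"

```text
time_s: 7.7
eef_pos: [513.1, -27.2, 105.7]
eef_rot: [[0.056, 0.998, 0.0], [0.998, -0.056, 0.0], [0.0, 0.0, -1.0]]
wrist_force: [-0.1, -0.7, 0.5]
width: 15.6
gripper_force: 0.0
```

Run:
```python
from h import *
im=bot.get_image("top")[:,:,::-1];im2=bot.get_image("side")[:,:,::-1]
a=cv2.resize(im[112:242,160:370],(420,260));b=cv2.resize(im2[150:290,140:310],(408,336))
c=np.zeros((600,420,3),np.uint8);c[:260]=a;c[262:598,:408]=b
cv2.imwrite("pics/c2.png",c)
```

```text
(no output)
```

View pics/c2.png

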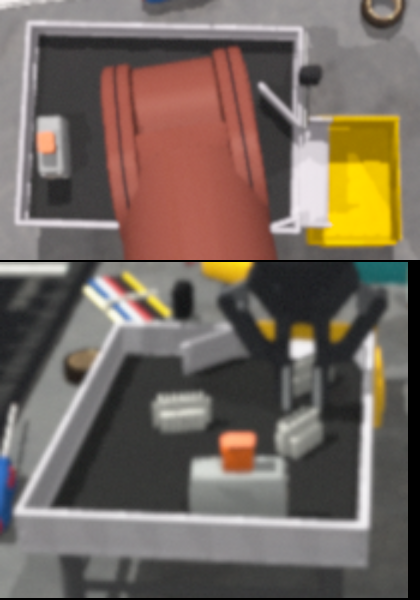

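The fingers stand between two plugs, the mouth is open and the deck is clear. I sweep plug 3 now.

>>> drive_tool --rows "0 0 0 -8 0 0 18; 0 0 0 -8 0 0 18; 0 0 0 -8 0 0 18; 0 0 0 -8 0 0 18; 0 0 0 -8 0 0 18; 0 0 0 -8 0 0 18; 0 0 0 -8 0 0 18; 0 0 0 -8 0 0 18; 0 0 0 -8 0 0 18; 0 0 0 -8 0 0 18; 0 0 0 -8 0 0 18; 0 0 0 -8 0 0 18"

```text
time_s: 9.0
eef_pos: [508.2, -123.1, 105.7]
eef_rot: [[0.055, 0.998, 0.002], [0.998, -0.055, 0.0], [0.0, 0.002, -1.0]]
wrist_force: [5.2, 1.4, 0.8]
width: 15.6
gripper_force: 2.6
```

>>> drive_tool --rows "0 0 0 -5 0 0 18; 0 0 0 -5 0 0 18; 0 0 0 -5 0 0 18; 0 0 0 -5 0 0 18; 0 0 0 -5 0 0 18; 0 0 0 -5 0 0 18; 0 0 0 -5 0 0 18; 0 0 0 -5 0 0 18; 0 0 0 -5 0 0 18; 0 0 0 -5 0 0 18; 0 0 0 -5 0 0 18; 0 0 0 -4 0 0 18"

```text
time_s: 10.2
eef_pos: [504.0, -182.1, 105.3]
eef_rot: [[0.056, 0.998, -0.0], [0.998, -0.056, 0.0], [0.0, -0.0, -1.0]]
wrist_force: [-0.2, -0.2, 0.3]
width: 15.2
gripper_force: 0.0
```

>>> drive_tool --rows "0 0 0 0 0 -30 18; 0 0 0 0 0 -35 18; 0 0 0 42.5 0 0 18; 0 0 0 42.5 0 0 18; 0 0 0 42.5 0 0 18; 0 0 0 42.5 0 0 18; 0 0 0 42.5 0 0 18; 0 0 0 42.5 0 0 18; 0 0 0 0 0 0 18; 0 0 0 0 0 0 18"

```text
time_s: 11.2
eef_pos: [518.1, 73.9, 170.3]
eef_rot: [[0.053, 0.999, -0.0], [0.999, -0.053, 0.0], [0.0, -0.0, -1.0]]
wrist_force: [1.2, 0.8, 0.5]
width: 15.1
gripper_force: 0.0
```

Run:
```python
from h import *
im=bot.get_image("top")[:,:,::-1];im2=bot.get_image("side")[:,:,::-1]
a=cv2.resize(im[112:242,160:370],(420,260));b=cv2.resize(im2[150:290,140:310],(408,336))
c=np.zeros((600,420,3),np.uint8);c[:260]=a;c[262:598,:408]=b
cv2.imwrite("pics/c3.png",c)
```

```text
(no output)
```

View pics/c3.png

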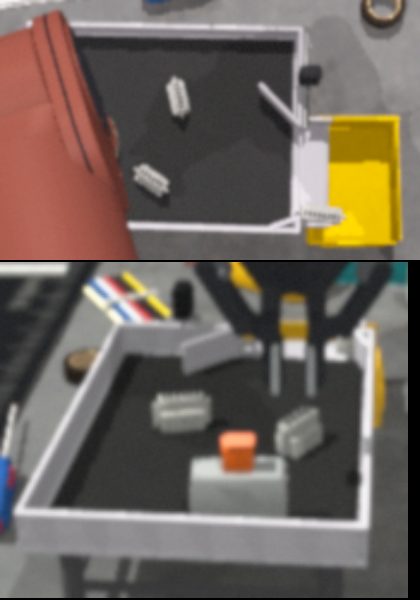

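```bash
cat >> h.py <<'E'
T=np.load("tray.npy")
def loc(X):
    a=T[2];d=np.array(X[:2])-T[:2];return np.array([np.cos(a)*d[0]+np.sin(a)*d[1],-np.sin(a)*d[0]+np.cos(a)*d[1]]).round(1)
E
python3 - <<'E'
from h import *
for c in[(302,211),(343,217),(322,214)]:
    print(loc(back("top",(np.array(c)+.5)/2-.5+[160,112],103)))
print(loc(bot.read_state()["eef_pos"]))
E
```

```text
[ -89.2 -153.3]
[ -94.4 -196.8]
[ -91.8 -174.5]
[-58.8  56.8]
```

>>> drive_tool --rows "0 0 0 -36 -4 0 0; 0 0 0 -36 -4 0 0; 0 0 0 -36 -4 0 0; 0 0 0 -36 -4 0 0; 0 0 0 -38 -5 0 0; 0 0 0 0 0 0 0; 0 0 0 0 0 20 0; 0 0 0 0 0 20 0; 0 0 0 0 0 15 0; 0 0 0 0 0 10 0; 0 0 0 0 0 0 0"

```text
time_s: 12.4
eef_pos: [486.2, -107.9, 104.2]
eef_rot: [[0.057, 0.998, -0.002], [0.998, -0.057, 0.001], [0.0, -0.002, -1.0]]
wrist_force: [-0.1, 0.4, -0.3]
width: -0.1
gripper_force: 0.0
```

>>> drive_tool --rows "0 0 0 -6 0 0 0; 0 0 0 -6 0 0 0; 0 0 0 -6 0 0 0; 0 0 0 -6 0 0 0; 0 0 0 -6 0 0 0; 0 0 0 -6 0 0 0; 0 0 0 -6 0 0 0; 0 0 0 -6 0 0 0; 0 0 0 -6 0 0 0; 0 0 0 -6 0 0 0; 0 0 0 -6 0 0 0; 0 0 0 -4 0 0 0"

```text
time_s: 13.6
eef_pos: [483.1, -178.1, 105.3]
eef_rot: [[0.056, 0.998, -0.0], [0.998, -0.056, -0.0], [-0.0, -0.0, -1.0]]
wrist_force: [-1.0, 0.1, 0.1]
width: 0.2
gripper_force: 0.0
```

>>> drive_tool --rows "0 0 0 0 0 -30 0; 0 0 0 0 0 -35 0; 0 0 0 40 0 0 12; 0 0 0 40 0 0 12; 0 0 0 40 0 0 12; 0 0 0 40 0 0 12; 0 0 0 40 2 0 12; 0 0 0 39 2 0 12; 0 0 -7.5 0 0 0 12; 0 0 -7.5 0 0 0 12; 0 0 -7.5 0 0 0 12; 0 0 -7.5 0 0 0 12"

```text
time_s: 14.8
eef_pos: [500.5, 61.1, 170.3]
eef_rot: [[-0.456, 0.89, -0.0], [0.89, 0.456, 0.0], [0.0, 0.0, -1.0]]
wrist_force: [-0.3, 1.0, -0.1]
width: 9.8
gripper_force: 0.0
```

>>> drive_tool --rows "0 0 0 0 0 0 12; 0 0 0 0 0 0 12"

```text
time_s: 15.0
eef_pos: [500.6, 60.9, 170.4]
eef_rot: [[-0.448, 0.894, 0.0], [0.894, 0.448, 0.0], [0.0, 0.0, -1.0]]
wrist_force: [-0.6, -0.5, -0.4]
width: 10.0
gripper_force: 0.0
```

Run:
```python
from h import *
print(loc(bot.read_state()["eef_pos"]))
im=bot.get_image("top")[:,:,::-1]
cv2.imwrite("pics/c4.png",cv2.resize(im[112:242,220:370],(450,390)))
```

```text
[-75.9  45. ]
```

View pics/c4.png

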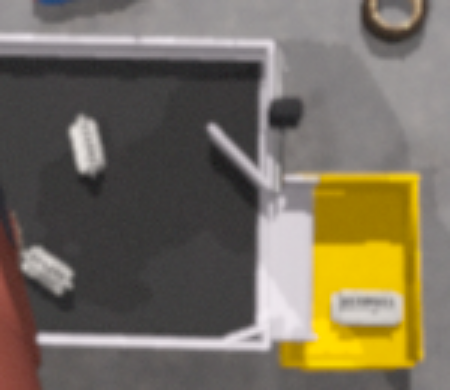

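Plug 3 lies flat in the bin. Plug 2 is unmoved at about (48,270) in the crop.

>>> drive_tool --rows "0 0 0 0 0 20 12; 0 0 0 0 0 20 12; 0 0 0 0 0 15 12; 0 0 0 0 0 10 12; 0 0 0 0 0 0 12; 0 0 0 -6 0 0 12; 0 0 0 -6 0 0 12; 0 0 0 -6 0 0 12; 0 0 0 -6 0 0 12; 0 0 0 -6 0 0 12; 0 0 0 -6 0 0 12"

```text
time_s: 16.15
eef_pos: [517.0, 28.3, 105.4]
eef_rot: [[-0.451, 0.893, 0.0], [0.893, 0.451, 0.0], [-0.0, 0.0, -1.0]]
wrist_force: [-0.2, 0.0, -0.7]
width: 10.2
gripper_force: 0.1
```

>>> drive_tool --rows "0 0 5 -4 1.5 0 12; 0 0 5 -4 1.5 0 12; 0 0 5 -4 1.5 0 12; 0 0 5 -4 1.5 0 12; 0 0 5 -4 1.5 0 12; 0 0 5 -4 1.5 0 12; 0 0 0 -6 0 0 12; 0 0 0 -6 0 0 12"

```text
time_s: 16.95
eef_pos: [530.5, -4.4, 105.3]
eef_rot: [[0.053, 0.999, -0.0], [0.999, -0.053, 0.0], [-0.0, -0.0, -1.0]]
wrist_force: [0.6, -1.0, -0.1]
width: 10.4
gripper_force: 0.1
```

Run:
```python
from h import *
print(loc(bot.read_state()["eef_pos"]))
im=bot.get_image("top")[:,:,::-1];im2=bot.get_image("side")[:,:,::-1]
a=cv2.resize(im[112:242,160:370],(420,260));b=cv2.resize(im2[150:290,140:310],(408,336))
c=np.zeros((600,420,3),np.uint8);c[:260]=a;c[262:598,:408]=b
cv2.imwrite("pics/c5.png",c)
```

```text
[-42.3 -18.6]
```

View pics/c5.png

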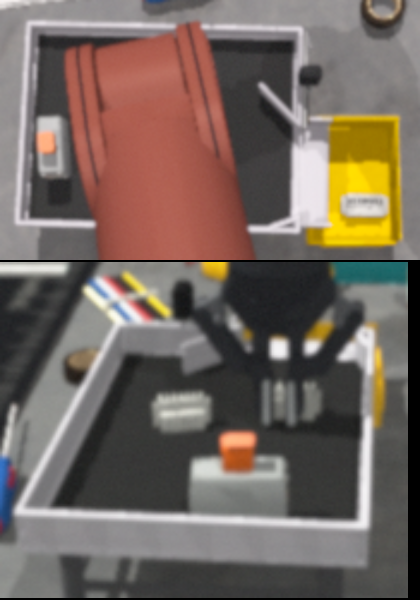

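The plug now lies square ahead of the fingers, about 9 mm towards the robot of their centre. I back off, shift and sweep on.

>>> drive_tool --rows "0 0 0 6 0 0 12; 0 0 0 0 -9 0 12; 0 0 0 -7 0 0 12; 0 0 0 -7 0 0 12; 0 0 0 -7 0 0 12; 0 0 0 -7 0 0 12; 0 0 0 -7 0 0 12; 0 0 0 -7 0 0 12; 0 0 0 -7 0 0 12; 0 0 0 -7 0 0 12; 0 0 0 -7 0 0 12; 0 0 0 -7 0 0 12"

```text
time_s: 18.25
eef_pos: [518.0, -67.8, 105.3]
eef_rot: [[0.056, 0.998, -0.0], [0.998, -0.056, 0.0], [0.0, -0.0, -1.0]]
wrist_force: [-0.7, 1.0, 0.3]
width: 10.1
gripper_force: 0.0
```

>>> drive_tool --rows "0 0 0 -7 0 0 12; 0 0 0 -7 0 0 12; 0 0 0 -7 0 0 12; 0 0 0 -7 0 0 12; 0 0 0 -7 0 0 12; 0 0 0 -7 0 0 12; 0 0 0 -7 0 0 12; 0 0 0 -7 0 0 12; 0 0 0 -7 0 0 12; 0 0 0 -7 0 0 12; 0 0 0 -7 0 0 12; 0 0 0 -7 0 0 12"

```text
time_s: 19.45
eef_pos: [513.3, -151.7, 105.3]
eef_rot: [[0.056, 0.998, -0.0], [0.998, -0.056, 0.0], [0.0, -0.0, -1.0]]
wrist_force: [0.6, -0.3, 0.4]
width: 10.6
gripper_force: 0.0
```

>>> drive_tool --rows "0 0 0 -7 0 0 12; 0 0 0 -7 0 0 12; 0 0 0 -5 0 0 12; 0 0 0 -5 0 0 12; 0 0 0 0 0 0 12"

```text
time_s: 19.95
eef_pos: [511.9, -175.9, 105.3]
eef_rot: [[0.057, 0.998, -0.0], [0.998, -0.057, -0.0], [-0.0, -0.0, -1.0]]
wrist_force: [-0.2, 0.7, -0.3]
width: 10.4
gripper_force: 0.0
```

>>> drive_tool --rows "0 0 0 -4 0 0 12; 0 0 0 -4 0 0 12; 0 0 0 0 0 0 12; 0 0 0 0 0 -30 12; 0 0 0 0 0 -35 12; 0 0 0 36 17 0 12; 0 0 0 36 17 0 12; 0 0 0 36 17 0 12; 0 0 0 36 17 0 12; 0 0 0 36 17 0 12; 0 0 0 36 17 0 12; 0 0 0 0 0 0 12"

```text
time_s: 21.15
eef_pos: [626.5, 34.2, 170.3]
eef_rot: [[0.048, 0.999, 0.001], [0.999, -0.048, 0.004], [0.004, 0.001, -1.0]]
wrist_force: [-0.4, 0.3, 0.2]
width: 9.9
gripper_force: 0.0
```

>>> drive_tool --rows "0 0 7.5 0 0 0 12; 0 0 7.5 0 0 0 12; 0 0 7.5 0 0 0 12; 0 0 7.5 0 0 0 12; 0 0 0 0 0 20 12; 0 0 0 0 0 20 12; 0 0 0 0 0 15 12; 0 0 0 0 0 10 12; 0 0 0 0 0 0 12"

```text
time_s: 22.05
eef_pos: [624.6, 26.7, 103.8]
eef_rot: [[0.547, 0.837, -0.003], [0.837, -0.547, -0.0], [-0.001, -0.002, -1.0]]
wrist_force: [-0.2, -0.1, -0.5]
width: 10.3
gripper_force: 0.0
```

Run:
```python
from h import *
print(loc(bot.read_state()["eef_pos"]))
im=bot.get_image("top")[:,:,::-1];im2=bot.get_image("side")[:,:,::-1]
a=cv2.resize(im[112:242,160:370],(420,260));b=cv2.resize(im2[150:290,140:310],(408,336))
c=np.zeros((600,420,3),np.uint8);c[:260]=a;c[262:598,:408]=b
cv2.imwrite("pics/c6.png",c)
```

```text
[49.8 17.7]
```

View pics/c6.png

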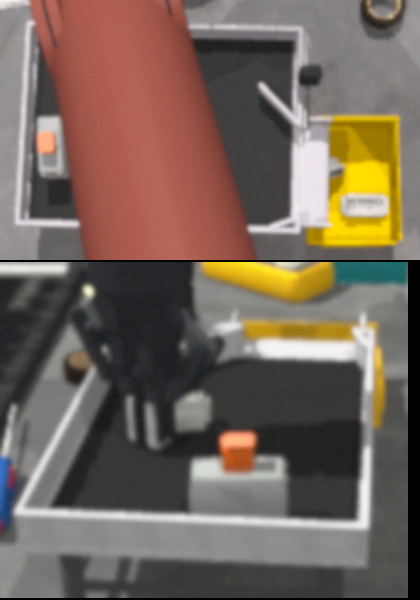

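Two plugs are in the bin and the fingers are behind the third. I sweep it diagonally towards the mouth.

>>> drive_tool --rows "0 0 0 -7 0 0 12; 0 0 0 -7 0 0 12; 0 0 0 -7 0 0 12; 0 0 0 -7 0 0 12; 0 0 0 -7 0 0 12; 0 0 0 -7 0 0 12; 0 0 0 -7 0 0 12; 0 0 0 -7 0 0 12; 0 0 0 -7 0 0 12; 0 0 0 -7 0 0 12; 0 0 0 -7 0 0 12; 0 0 0 -7 0 0 12"

```text
time_s: 23.35
eef_pos: [579.1, -43.9, 105.3]
eef_rot: [[0.547, 0.837, -0.0], [0.837, -0.547, 0.0], [0.0, -0.0, -1.0]]
wrist_force: [-1.5, -0.8, 0.3]
width: 10.3
gripper_force: 0.0
```

>>> drive_tool --rows "0 0 0 -7 0 0 12; 0 0 0 -7 0 0 12; 0 0 0 -7 0 0 12; 0 0 -5 -4 -1 0 12; 0 0 -5 -4 -1 0 12; 0 0 -5 -4 -1 0 12; 0 0 -5 -4 -1 0 12; 0 0 -5 -4 -1 0 12; 0 0 -5 -4 -1 0 12; 0 0 0 0 0 0 12"

```text
time_s: 24.35
eef_pos: [553.6, -82.0, 105.3]
eef_rot: [[0.055, 0.998, -0.0], [0.998, -0.055, -0.0], [-0.0, -0.0, -1.0]]
wrist_force: [0.2, -0.3, 0.3]
width: 10.1
gripper_force: 0.0
```

Run:
```python
from h import *
print(loc(bot.read_state()["eef_pos"]))
im=bot.get_image("top")[:,:,::-1];im2=bot.get_image("side")[:,:,::-1]
a=cv2.resize(im[112:242,160:370],(420,260));b=cv2.resize(im2[150:290,140:310],(408,336))
c=np.zeros((600,420,3),np.uint8);c[:260]=a;c[262:598,:408]=b
cv2.imwrite("pics/c7.png",c)
```

```text
[-15.  -94.8]
```

View pics/c7.png

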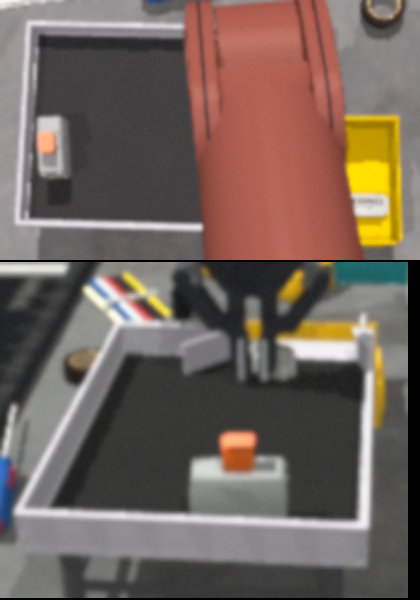

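The last plug lies square, about 14 mm off the fingers' centre towards the robot. I re-centre and push it out.

>>> drive_tool --rows "0 0 0 8 0 0 12; 0 0 0 0 -14 0 12; 0 0 0 -7 0 0 12; 0 0 0 -7 0 0 12; 0 0 0 -7 0 0 12; 0 0 0 -7 0 0 12; 0 0 0 -7 0 0 12; 0 0 0 -7 0 0 12; 0 0 0 -7 0 0 12; 0 0 0 -7 0 0 12; 0 0 0 -7 0 0 12; 0 0 0 -7 0 0 12"

```text
time_s: 25.65
eef_pos: [536.5, -142.9, 105.3]
eef_rot: [[0.056, 0.998, 0.0], [0.998, -0.056, -0.0], [-0.0, 0.0, -1.0]]
wrist_force: [0.5, 0.2, 0.3]
width: 10.0
gripper_force: 0.2
```

>>> drive_tool --rows "0 0 0 -6 0 0 12; 0 0 0 -6 0 0 12; 0 0 0 -6 0 0 12; 0 0 0 -6 0 0 12; 0 0 0 -6 0 0 12; 0 0 0 -6 0 0 12; 0 0 0 -5 0 0 12; 0 0 0 0 0 0 12"

```text
time_s: 26.45
eef_pos: [534.2, -184.1, 105.3]
eef_rot: [[0.057, 0.998, -0.0], [0.998, -0.057, -0.0], [-0.0, -0.0, -1.0]]
wrist_force: [0.1, 0.5, -0.0]
width: 10.0
gripper_force: 0.0
```

>>> drive_tool --rows "0 0 0 0 0 -35 0; 0 0 0 0 0 -40 0; 0 0 0 45 0 0 0; 0 0 0 45 0 0 0; 0 0 0 45 0 0 0; 0 0 0 45 0 0 0; 0 0 0 45 0 0 0; 0 0 0 25 0 0 0; 0 0 0 0 0 0 0; 0 0 0 0 0 0 0"

```text
time_s: 27.45
eef_pos: [548.1, 66.8, 180.3]
eef_rot: [[0.054, 0.999, -0.0], [0.999, -0.054, -0.0], [-0.0, -0.0, -1.0]]
wrist_force: [0.3, -1.1, -0.3]
width: 0.1
gripper_force: 0.0
```

Run:
```python
from h import *
print(loc(bot.read_state()["eef_pos"]))
im=bot.get_image("top");cv2.imwrite("pics/f.png",im[:,:,::-1])
# bin/apron area rows 165..240, cols 308..364: Y yellow, # grey bright, : mid, . dark
for r in range(166,240,2):
    s=""
    for c in range(300,366):
        R,G,B=map(int,im[r,c]);s+="y" if R-B>70 else("#" if R>170 else(":" if R>100 else "."))
    print(r,s)
```

```text
[-28.8  53.5]
166 :###:.:####:::::::::::::::::::::::::::::::::::::::::::::::::::::::
168 .::##########:::::::::::::::::::::::::::::::::::::::::::::::::::::
170 ...::######:#::###########yyyyyyyyyyyyyyyyyyyyyyyyyyyyyyyyyy::::::
172 .....::######::::##########yyyyyyyyyyyyyyyyyyyyyyyyyyyyyyyyy::::::
174 ......:::##:#:#############::#yyyyyyyyyyyyyyyyyyyyyyyyyyyyyy::::::
176 .......::::::##:::::::::#::::###yyyyyyyyyyyyyyyyyyyyyyyyyyyy::::::
178 .......::::::::::::::::::::::::yyyyyyyyyyyyyyyyyyyyyyyyyyyyy::::::
180 ......::::#::::::::::::::::::yyyyyyyyyyyyyyyyyyyyyyyyyyyyyyy::::::
182 ......:::##:::::::::::::::::yyyyyyyyyyyyyyyyyyyyyyyyyyyyyyyy::::::
184 .....:######:::::::::::::yyyyyyyyyyyyyyyyyyyyyyyyyyyyyyyyyyy::::::
186 .....:########:::::::::::yyyyyyyyyyyyyyyyyyyyyyyyyyyyyyyyyyy::::::
188 .....:##################:yyyyyyyyyyyyyyyyyyyyyyyyyyyyyyyyyyy::::::
190 .....:##################::yyyyyyyyyyyyyyyyyyyyyyyyyyyyyyyyyy::::::
192 .....:######################:yyyyyyyyyyyyyyyyyyyyyyyyyyyyyyy::::::
194 .....:##################:::####yyyyyyyyyyyyyyyyyyyyyyyyyyyyy::::::
196 .....:###########
[... 840 characters left out ...]
###################yyyyyyyyyyyyyyyyy######:::::yyyyyyyyy:::::
222 ########################yyyyyyyyyyyyyyyyyyyyyyyyyyyyyyyyyyyyy:::::
224 ###::::###################yyyyyyyyyyyyyyyyyyyyyyyyyyyyyyyyyyy:::::
226 ##########:::yyyyyyyyyyyyyyyyyyyyyyyyyyyyyyyyyyyyyyyyyyyyyyyy:::::
228 ::#######::::yyyyyyyyyyyyyyyyyyyyyyyyyyyyyyyyyyyyyyyyyyyyyyyy:::::
230 .....::::::::yyyyyyyyyyyyyyyyyyyyyyyyyyyyyyyyyyyyyyyyyyyyyyyy:::::
232 ....:::::::::yyyyyyyyyyyyyyyyyyyyyyyyyyyyyyyyyyyyyyyyyyyyyyy::::::
234 ......::::::::yyyyyyyyyyyyyyyyyyyyyyyyyyyyyyyyyyyyyyyyyyy:::::::::
236 .......:::::........:::::::::::::::::::::::::::::::.....::::::::::
238 ......::::::......:.....................................::::::::::
```

Run:
```python
from h import *
im=cv2.imread("pics/f.png")
g=im[:,:,1]
print("cols 304..335")
for r in range(166,200): print(r,*(f"{v:3d}{'y' if int(im[r,c,2])-int(im[r,c,0])>60 else ' '}" for c,v in zip(range(304,336),g[r,304:336])))
X=lambda x,y,z:[T[0]+np.cos(T[2])*x-np.sin(T[2])*y,T[1]+np.sin(T[2])*x+np.cos(T[2])*y,z]
for p in[(9,-152,103),(9,-185,103),(9,-185,78),(-46,-185,78),(0,-185,103),(0,-205,103),(0,-205,28),(0,-205,12),(-20,-205,15),(-46,-205,15)]:print(p,proj("top",X(*p)).round(1),proj("side",X(*p)).round(1))
```

```text
cols 304..335
166 120   96  144  182  175  191  188  152  139  110  103  120  123  125  124  122  121  124  123  122  120  117  116  113  114  115  117  119  121  126  127  130 
167 169  131  147  182  174  193  189  163  166  123  103  119  125  124  125  121  120  122  123  120  120  116  115  114  113  119  120  124  124  127  129  131 
168 190  171  166  184  174  192  186  166  172  130  105  118  125  122  122  121  125  127  126  126  123  123  122  121  123  124  126  128  131  134  133  132 
169 184  193  189  190  175  192  187  167  172  132  114  131  135  137  142  145  149  146  147  146  145  143  141  143  145y 149y 151y 152y 153y 153y 155y 153 
170 156  185  200  196  180  193  187  163  172  136  135  167  175  178  184  188  189  184  183  183  182  177y 167y 172y 179y 179y 181y 183y 181y 184y 183y 181y
171 122  157  188  198  193  199  189  166  175  139  150  187  198  200  204  206  207  201  198  199  199  192  176y 183y 190y 185y 185y 189y 185y 189y 189y 184y
172  93  125  161  189  201  203  189  168  178  139  129  154  163  169  174  176  176  174  174  175
[... 4219 characters left out ...]
  231  231  230  229  226  218  211  204  186  139   86   71   74   79   85   98  129y 169y 197y 204y 203y
199  73  123  186  223  230  230  232  232  232  230  231  231  231  231  230  229  225  214  205  186  138   89   88   94  102  108  119y 141y 173y 198y 206y 204y
(9, -152, 103) [310.8 171.8] [237.  175.3]
(9, -185, 103) [326.1 172.1] [238.8 169.2]
(9, -185, 78) [324.8 174. ] [239.1 179.8]
(-46, -185, 78) [324.6 198.8] [264.4 180.5]
(0, -185, 103) [326.1 176.3] [243.  169.3]
(0, -205, 103) [335.4 176.5] [244.  165.7]
(0, -205, 28) [331.1 181.6] [244.6 196.5]
(0, -205, 12) [330.2 182.6] [244.7 202.8]
(-20, -205, 15) [330.3 190.9] [253.5 201.9]
(-46, -205, 15) [330.3 202. ] [265.  202.3]
```

The pixel values show the last plug still on the apron, end-on along the rear cheek (rows 173-178, columns 312-331). I push it from behind with shut fingers, as I did for the first one.

>>> drive_tool --rows "0 0 0 -36 3 0 0; 0 0 0 -36 3 0 0; 0 0 0 -36 3 0 0; 0 0 0 -36 2 0 0; 0 0 0 -34 2 0 0; 0 0 0 0 0 0 0; 0 0 0 0 0 25 0; 0 0 0 0 0 20 0; 0 0 0 0 0 20 0; 0 0 0 0 0 10 0; 0 0 0 0 0 0 0; 0 0 0 0 0 0 0"

```text
time_s: 28.7
eef_pos: [551.6, -112.3, 106.0]
eef_rot: [[0.056, 0.998, 0.001], [0.998, -0.056, -0.0], [-0.0, 0.001, -1.0]]
wrist_force: [-0.6, 0.1, -0.2]
width: 0.3
gripper_force: 0.0
```

>>> drive_tool --rows "0 0 0 -6 0 0 0; 0 0 0 -6 0 0 0; 0 0 0 -6 0 0 0; 0 0 0 -6 0 0 0; 0 0 0 -6 0 0 0; 0 0 0 -6 0 0 0; 0 0 0 -6 0 0 0; 0 0 0 -6 0 0 0; 0 0 0 -6 0 0 0; 0 0 0 -6 0 0 0; 0 0 0 -6 0 0 0; 0 0 0 -6 0 0 0"

```text
time_s: 29.9
eef_pos: [547.2, -184.4, 105.3]
eef_rot: [[0.056, 0.998, -0.0], [0.998, -0.056, 0.0], [0.0, -0.0, -1.0]]
wrist_force: [-0.1, 1.1, -0.4]
width: 0.1
gripper_force: 0.0
```

>>> drive_tool --rows "0 0 0 0 0 -35 0; 0 0 0 0 0 -40 0; 0 0 0 45 0 0 0; 0 0 0 45 0 0 0; 0 0 0 45 0 0 0; 0 0 0 45 0 0 0; 0 0 0 45 0 0 0; 0 0 0 25 0 0 0; 0 0 0 0 0 0 0; 0 0 0 0 0 0 0"

```text
time_s: 30.9
eef_pos: [561.2, 65.7, 180.2]
eef_rot: [[0.054, 0.999, -0.0], [0.999, -0.054, -0.0], [-0.0, -0.0, -1.0]]
wrist_force: [-0.3, -0.9, 1.5]
width: -0.1
gripper_force: 0.0
```

Run:
```python
from h import *
s=bot.read_state();print(s["time_s"],loc(s["eef_pos"]))
im=bot.get_image("top");cv2.imwrite("pics/g.png",im[:,:,::-1])
for r in range(160,240,2):
    t=""
    for c in range(300,366):
        R,G,B=map(int,im[r,c]);t+="y" if R-B>70 else("#" if R>170 else(":" if R>135 else ("-" if R>100 else ".")))
    print(r,t)
```

```text
30.9 [-15.6  53.1]
160 ......:#:----.----------------------------:::::------------------:
162 -.....:#::---.------------------------------:---------------------
164 ##-...:###:--.----------------------------------------------------
166 :###-.:####::------------------------::---------------------------
168 .-:########:#:-----------------::::::::::::::----------::::-------
170 ..--:######:#::###########yyyyyyyyyyyyyyyyyyyyyyyyyyyyyyyyyy:-----
172 ....--:######:-:::########yyyyyyyyyyyyyyyyyyyyyyyyyyyyyyyyyy:-----
174 ......-::##:#:----------:yyyyyyyyyyyyyyyyyyyyyyyyyyyyyyyyyyy:-----
176 ......-:::--:::::---:--:yyyyyyyyyyyyyyyyyyyyyyyyyyyyyyyyyyyy:-----
178 ......-::::::##::------::yyyyyyyyyyyyyyyyyyyyyyyyyyyyyyyyyyy:-----
180 ......-:#######:::-::--::yyyyyyyyyyyyyyyyyyyyyyyyyyyyyyyyyyy:-----
182 ......-:#############::::yyyyyyyyyyyyyyyyyyyyyyyyyyyyyyyyyyy:-----
184 .....-##################:yyyyyyyyyyyyyyyyyyyyyyyyyyyyyyyyyyy:-----
186 .....-##################:yyyyyyy::::::::::#####:yyyyyyyyyyyy:-----
188 .....-##################:yyyyy:::################:yyyyyyyyyy:-----
190 .....-######
[... 1058 characters left out ...]
###################yyyyyyyyyyyyyyyyy##########yyyyyyyyyy:----
222 ########################yyyyyyyyyyyyyyyyyyyyyyyyyyyyyyyyyyyyy:----
224 ###:--:###################yyyyyyyyyyyyyyyyyyyyyyyyyyyyyyyyyyy:----
226 ##########:--yyyyyyyyyyyyyyyyyyyyyyyyyyyyyyyyyyyyyyyyyyyyyyyy:----
228 #########:---yyyyyyyyyyyyyyyyyyyyyyyyyyyyyyyyyyyyyyyyyyyyyyyy:----
230 -..----------yyyyyyyyyyyyyyyyyyyyyyyyyyyyyyyyyyyyyyyyyyyyyyyy:----
232 .....--------yyyyyyyyyyyyyyyyyyyyyyyyyyyyyyyyyyyyyyyyyyyyyyy::----
234 .....----------yyyyyyyyyyyyyyyyyyyyyyyyyyyyyyyyyyyyyyyyyy:::::----
236 ......-------.......-------------------------------.....--::::::--
238 ......------.....--.....................................-::::::::-
```

All three plugs are in the bin; the third is partly under the apron near (328,203). Now I shut the shutter.

>>> drive_tool --rows "0 0 0 -35 18 0 0; 0 0 0 -35 18 0 0; 0 0 0 -35 18 0 0; 0 0 0 -35 18 0 0; 0 0 0 -35 18 0 0; 0 0 0 -34 18 0 0; 0 0 0 0 0 0 0; 0 0 0 0 0 20 0; 0 0 0 0 0 16 0; 0 0 0 0 0 10 0; 0 0 0 0 0 0 0; 0 0 0 0 0 0 0"

```text
time_s: 32.15
eef_pos: [657.3, -148.9, 134.5]
eef_rot: [[0.056, 0.998, -0.0], [0.998, -0.056, -0.0], [-0.0, -0.0, -1.0]]
wrist_force: [0.4, -0.0, 0.6]
width: -0.3
gripper_force: 0.0
```

>>> drive_tool --rows "0 0 0 0 -7 0 0; 0 0 0 0 -7 0 0; 0 0 0 0 -7 0 0; 0 0 0 0 -7 0 0; 0 0 0 0 -7 0 0; 0 0 0 0 -7 0 0; 0 0 0 0 -7 0 0; 0 0 0 0 -7 0 0; 0 0 0 0 -7 0 0; 0 0 0 0 -7 0 0; 0 0 0 0 -7 0 0; 0 0 0 0 -7 0 0"

```text
time_s: 33.35
eef_pos: [572.9, -144.2, 134.3]
eef_rot: [[0.056, 0.998, -0.0], [0.998, -0.056, 0.0], [0.0, -0.0, -1.0]]
wrist_force: [2.1, 0.7, 1.6]
width: -0.1
gripper_force: 1.2
```

Run:
```python
from h import *
s=bot.read_state();print(s["time_s"],s["eef_pos"],loc(s["eef_pos"]),s["wrist_force"])
```

```text
33.35 [ 572.9316909  -144.23514663  134.32110703] [   7.8 -155.9] [2.06972578 0.71182386 1.56192605]
```

Contact is made with 2 N of friction. About 31 mm remains to the expected stop.

>>> drive_tool --rows "0 0 0 0 -5 0 0; 0 0 0 0 -5 0 0; 0 0 0 0 -5 0 0; 0 0 0 0 -5 0 0; 0 0 0 0 -3 0 0; 0 0 0 0 -2 0 0; 0 0 0 0 0 0 0"

```text
time_s: 34.05
eef_pos: [548.1, -142.9, 134.2]
eef_rot: [[0.056, 0.998, -0.001], [0.998, -0.056, -0.0], [-0.0, -0.001, -1.0]]
wrist_force: [-0.1, 0.4, 1.2]
width: 0.4
gripper_force: 0.2
```

>>> drive_tool --rows "0 0 0 0 -2 0 0; 0 0 0 0 -1 0 0; 0 0 0 0 0 0 0"

```text
time_s: 34.35
eef_pos: [545.4, -142.8, 134.2]
eef_rot: [[0.056, 0.998, -0.0], [0.998, -0.056, 0.0], [0.0, -0.0, -1.0]]
wrist_force: [0.2, 0.1, -0.2]
width: -0.3
gripper_force: 0.6
```

>>> drive_tool --rows "0 0 0 0 -2 0 0; 0 0 0 0 0 0 0"

```text
time_s: 34.55
eef_pos: [543.2, -142.6, 134.2]
eef_rot: [[0.056, 0.998, -0.0], [0.998, -0.056, 0.0], [0.0, -0.0, -1.0]]
wrist_force: [0.9, -0.7, -0.7]
width: 0.3
gripper_force: 0.5
```

>>> drive_tool --rows "0 0 0 0 -2 0 0; 0 0 0 0 0 0 0"

```text
time_s: 34.75
eef_pos: [541.2, -142.5, 134.2]
eef_rot: [[0.056, 0.998, -0.0], [0.998, -0.056, 0.0], [-0.0, -0.0, -1.0]]
wrist_force: [1.0, -0.5, -0.2]
width: 0.0
gripper_force: 0.4
```

>>> drive_tool --rows "0 0 0 0 -2 0 0; 0 0 0 0 0 0 0"

```text
time_s: 34.95
eef_pos: [540.1, -142.4, 134.5]
eef_rot: [[0.056, 0.998, 0.002], [0.998, -0.056, -0.0], [0.0, 0.002, -1.0]]
wrist_force: [6.0, -0.7, -3.0]
width: 0.1
gripper_force: 2.7
```

>>> drive_tool --rows "0 0 0 0 -2 0 0; 0 0 0 0 0 0 0"

```text
time_s: 35.15
eef_pos: [539.9, -142.4, 134.6]
eef_rot: [[0.055, 0.998, 0.006], [0.998, -0.055, -0.0], [0.0, 0.006, -1.0]]
wrist_force: [14.3, -1.3, -10.2]
width: 0.1
gripper_force: 6.9
```

>>> drive_tool --rows "0 0 0 0 -2 0 0; 0 0 0 0 0 0 0"

```text
time_s: 35.35
eef_pos: [539.6, -142.4, 134.9]
eef_rot: [[0.055, 0.998, 0.009], [0.998, -0.055, -0.0], [0.0, 0.009, -1.0]]
wrist_force: [23.4, -3.1, -15.6]
width: 0.3
gripper_force: 11.2
```

The shutter is at its stop. I retreat and verify.

>>> drive_tool --rows "0 0 0 0 7 0 0; 0 0 0 0 7 0 0; 0 0 0 0 0 -30 0; 0 0 0 0 0 -40 0; 0 0 0 40 0 0 0; 0 0 0 40 0 0 0; 0 0 0 40 0 0 0; 0 0 0 40 0 0 0; 0 0 0 40 0 -20 0; 0 0 0 0 0 0 0; 0 0 0 0 0 0 0"

```text
time_s: 36.45
eef_pos: [560.7, 57.8, 224.7]
eef_rot: [[0.053, 0.999, 0.0], [0.999, -0.053, -0.0], [-0.0, 0.0, -1.0]]
wrist_force: [-0.0, -0.8, 0.1]
width: -0.1
gripper_force: 0.0
```

Run:
```python
from h import *
s=bot.read_state();print(s["time_s"],loc(s["eef_pos"]),s["wrist_force"])
im=bot.get_image("top");sd=bot.get_image("side");i0=cv2.imread("pics/side0.png")[:,:,::-1]
print("relay region side diff",np.abs(sd[225:258,215:265].astype(int)-i0[225:258,215:265]).mean())
def org(i):
    m=(i[215:240,225:255,0].astype(int)-i[215:240,225:255,2]>90);y,x=np.nonzero(m);return x.mean()+225,y.mean()+215
print(org(i0),org(sd))
m=im[180:210,306:326].max(2)<70;y,x=np.nonzero(m);print("grip px",x.mean()+306,y.mean()+180,len(x),loc(back("top",(x.mean()+306,y.mean()+180),140)))
t0=cv2.imread("pics/top0.png")[:,:,::-1]
for i in(t0,im):
    Y=(i[160:245,300:370,0].astype(int)-i[160:245,300:370,2]>70);y,x=np.nonzero(Y);print("bin",x.min()+300,x.max()+300,y.min()+160,y.max()+160)
m=t0[180:210,306:326].max(2)<70;y,x=np.nonzero(m);print("grip0",loc(back("top",(x.mean()+306,y.mean()+180),140)))
for r in range(178,212,2):
    print(r,"".join("y" if int(p[0])-int(p[2])>70 else("#" if p[0]>170 else(":" if p[0]>100 else ".")) for p in im[r,300:366]))
```

```text
36.45 [-15.7  45.1] [-0.02402087 -0.7671963   0.12787329]
relay region side diff 11.132323232323232
(np.float64(238.45959595959596), np.float64(228.03535353535352)) (np.float64(238.54589371980677), np.float64(228.15458937198068))
grip px 313.98275862068965 196.4655172413793 58 [ -48.8 -156.5]
bin 313 360 169 235
bin 313 360 170 235
grip0 [ -46.3 -156.2]
178 ......:::::####::::::::::yyyyyyyyyyyyyyyyyyyyyyyyyyyyyyyyyyy::::::
180 ......:::######::::::::::yyyyyyyyyyyyyyyyyyyyyyyyyyyyyyyyyyy::::::
182 ......::###############::yyyyyyyyyyyyyyyyyyyyyyyyyyyyyyyyyyy::::::
184 .....:###################yyyyyyyyyyyyyyyyyyyyyyyyyyyyyyyyyyy::::::
186 .....:###################yyyyyyy::::::::::######yyyyyyyyyyyy::::::
188 .....:##################:yyyyy:::################:yyyyyyyyyy::::::
190 .....:###################yyyyy####################yyyyyyyyyy::::::
192 .....:####::....::::#####yyyyy####:::::::::::::##yyyyyyyyyyy::::::
194 .....:###:..........:###yyyyyy###########:::::###yyyyyyyyyyy::::::
196 .....:##:...........:###yyyyyyyy::#######:::::##yyyyyyyyyyyy#:::::
198 .....:##:..........:###########yyyyyyyyyyyyyyyyyyyyyyyyyyyyy#:::::
200 .....:###:.......::############yyyyyyyyyyyyyyyyyyyyyyyyyyyyy#:::::
202 .....:####::::::###############yyyyyyyyyyyyyyyyyyyyyyyyyyyyy#:::::
204 .....:#####::::##########:::::#yyyyyyyyyyyyyyyyyyyyyyyyyyyyy#:::::
206 .....:####::::::########:::#:#yyyyyyyyyyyyyyyyyyyyyyyyyyyyyyy:::::
208 .....:###::::::::########:::yyyyyyyyyyyyyyyyyyyyyyyyyyyyyyyyy:::::
210 .....:###::::::::#######:yyyyyy######################yyyyyyyy:::::
```

```bash
python3 -c "
from bench import bot
print(bot.close_job())"
```

```text
the job is handed in; nothing more can be done
None
```

I handed the job in at about 36 s. In the last image all three plugs are in the bin and the shutter is pushed back to its stop. The relay and bin have not moved. One plug lies partly hidden under the apron, so I could see only its end. The hand-in returned no verdict.

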